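# Granite drill cores into their sample trays

## Robot

A 6-joint arm with a two-finger parallel gripper is mounted at the origin on the work surface. World frame = base frame: x ahead of the robot, y to its left, z up, the work surface at z = 0. Lengths are in mm, angles in degrees, forces in N, time in s.
With the tool pointing down it reaches from about 375 to 975 mm from the base axis. Payload 3.8 kg.
Tool frame: the origin (TCP) lies midway between the tips of the shut fingers; the grasp point (between the pads) lies 19 mm behind it (tcp_to_grasp is the distance from the TCP to the grasp point, in mm); x points along the fingers, y is the direction in which the jaws open and shut, and the axes are right-handed (so a half turn about x gives the same grasp; the last joint's range is limited). The gripper opens to 88 mm and grips with 3 to 60 N. Pads are 18 mm wide; open, the fingers measure 123 mm over their backs; the gripper's body (75 mm by 187 mm) begins 45 mm behind the grasp point.
Start: joints at [-68.692, 15.12, 91.902, -0, 72.978, -2.114], TCP at [268.312, -619.376, 203.606] pointing down, gripper open.
Joint ranges: [-150.88, 150.88], [-54.13, 125.18], [17.81, 147.31], [-75.09, 255.09], [0, 152.58], [-146.25, 146.25]. Speed limits (degrees/s): [147.25, 147.25, 180, 180, 180, 180].

## Interface

Orientations are given as [roll, pitch, yaw] about the fixed x, y, z axes, in that order (R = Rz(yaw) Ry(pitch) Rx(roll)).
In Python, from plant import read_state, get_image, camera_params, sign_off, tcp_to_grasp gives the robot as it stands.
- The arm moves only by the tool play_rows, never from a script. Its argument "targets" is text: rows parted by semicolons, each of 4 numbers parted by spaces: the shift along the tool's x, y, z in mm, then the turn about the tool's x in rad. In form: x y z twist; .... A call has 1 to 10 rows; each row shifts and turns the commanded pose from where the row before left it, along the tool's axes as they then stand; what a row does not reach is not made up. A row lasts 1/10 s, in which the tool goes at most 50 mm and 8.59 degrees, less where a joint would pass 70% of its speed; a pose out of reach is approached as far as the arm can. A call is refused whole if a number of a shift passes 50 or a number of a turn 0.15, either way. A call with a gripper value outside its range is refused whole. "claw" is the closure, from -1 (fully open) to 1 (shut), set as the call begins (left out, the last holds). The fingers move at their own pace and stop on an object; "grip_force" is the grip in N (left out, the last holds). Time passes only in rows, so rows that do not move let the fingers close. It gives the time, the measured TCP pose, the force and the opening at its end, in the units of the state.
- read_state(): the state, without advancing time (a new reading comes with each control period).
- get_image(name): name is "side" or "top"; returns the picture (384x512x3 uint8, red, green, blue); there is no depth.
- camera_params(name): a dict with "vfov" (degrees; the focal length in pixels is half the picture's height over the tangent of half this angle, whatever the lens; pixels are square), "cx", "cy" (the principal point, pixels), "origin" and "attitude" of the camera in the world. Camera axes: x right, y down, z forward; pixel columns grow to the right and rows downward; lengths in mm; the calibration is good to about 2 mm. A picture is of the moment at which its call begins. camera_params takes no time and is no camera call.
- sign_off(): hands the job in, once; it reports no verdict.
The state is a dict: "clock": time; "joint_pos": joint angles; "joint_velocities": joint speeds; "effort": joint torques, N m; "eef_pos": TCP position; "orientation": TCP orientation; "wrist_force": force on the tool from outside, world axes, zero at the start; "ft_torque": the same for the moment, N m; "width": opening from 0.0 (shut) to 1.0 (fully open).
Only numpy, scipy, OpenCV 4.12 (cv2) and the standard library are available. Lean on these libraries where they do the work, as an engineer would, in place of code of your own. Each camera call takes 0.05 s, during which the arm holds its last target.

## Task

Put the four round granite drill cores away, each standing upright on the floor of its own square wooden tray: the thinnest core in the smallest tray, the next thinnest in the next smallest, and so on up to the thickest in the largest (thickness counts, not height). Set the cores down, do not drop them, and leave the two square granite offcuts where they stand.

Things in the scene. Friction and masses are not known exactly. Their poses are not given: they have to be found in the camera images.
- core_26: the thinnest round drill core: a plain grey granite cylinder standing upright on the desk, 26 mm in diameter and 60 mm tall, about 0.09 kg; origin at the centre of its underside, z along its axis, upward
- core_38: the second thinnest round drill core: a plain grey granite cylinder standing upright on the desk, 38 mm in diameter and 85 mm tall, about 0.26 kg; origin at the centre of its underside, z along its axis, upward
- core_50: the second thickest round drill core: a plain grey granite cylinder standing upright on the desk, 50 mm in diameter and 65 mm tall, about 0.34 kg; origin at the centre of its underside, z along its axis, upward
- core_62: the thickest round drill core: a plain grey granite cylinder standing upright on the desk, 62 mm in diameter and 75 mm tall, about 0.61 kg; origin at the centre of its underside, z along its axis, upward
- tray_46: the smallest tray, for the 26 mm core: a fixed shallow square wooden tray, open on top, 46 mm square inside (54 mm outside, walls 4 mm thick and 14 mm high, inner floor 5 mm above the desk); origin at the centre of its underside, x and y along its sides
- tray_58: the second smallest tray, for the 38 mm core: a fixed shallow square wooden tray, open on top, 58 mm square inside (66 mm outside, walls 4 mm thick and 14 mm high, inner floor 5 mm above the desk); origin at the centre of its underside, x and y along its sides
- tray_70: the second largest tray, for the 50 mm core: a fixed shallow square wooden tray, open on top, 70 mm square inside (78 mm outside, walls 4 mm thick and 14 mm high, inner floor 5 mm above the desk); origin at the centre of its underside, x and y along its sides
- tray_82: the largest tray, for the 62 mm core: a fixed shallow square wooden tray, open on top, 82 mm square inside (90 mm outside, walls 4 mm thick and 14 mm high, inner floor 5 mm above the desk); origin at the centre of its underside, x and y along its sides
- offcut_slim: a square offcut of the same grey granite, loose, standing upright, 34 x 34 mm and 70 mm tall, to be left alone; origin at the centre of its underside, x and y along its sides
- offcut_stout: a square offcut of the same grey granite, loose, standing upright, 52 x 52 mm and 60 mm tall, to be left alone; origin at the centre of its underside, x and y along its sides
Things that resemble listed ones, but are neither listed nor needed, are in the scene too. What is shaped like the tray_70 but blue or yellow is not meant.

How it is judged:
By the outcome, as a careful person would: the job done as asked, in the order asked, and still so for the second after the job is handed in, with the robot touching nothing.
It also fails if it takes over 109 s, if anything falls off the work surface, if the arm or the gripper's body presses on something with over 40 N, if the wrist force passes 120 N, or if a joint passes its speed limit or range.

## Working session

There is one attempt and no reset: what is moved stays moved. The work goes in short steps, Python scripts to look and compute and a tool call to move; the robot and the scene stay as the last step left them, time stands still between calls to the robot, and variables do not carry over. Pictures are saved under pics/ and viewed, and the job is handed in when it is done.

Besides the shell and the picture viewer there is one more tool, called after ">>>" in YAML: its name, and indented under it one key for each argument. play_rows: Moves the arm, as the interface text tells. Its arguments: {"type":"object","properties":{"targets":{"type":"string"},"claw":{"type":"number"},"grip_force":{"type":"number"}},"required":["targets"]}

```bash
ls; mkdir -p pics
python3 - <<'E'
from plant import *
import cv2
for n in("top","side"):
    print(n,camera_params(n)); cv2.imwrite(f"pics/{n}0.png",get_image(n)[:,:,::-1])
print(read_state(), tcp_to_grasp)
E
```

```text
pics
top {'vfov': 48.35336979369796, 'cx': 258.6964061539349, 'cy': 187.4669361109112, 'origin': array([ 493.93327345,   -6.8855106 , 1368.31389644]), 'attitude': array([-177.06318933,    1.04938344,  -91.48463067])}
side {'vfov': 51.33576111490549, 'cx': 254.7335226138182, 'cy': 193.58381089045375, 'origin': array([ -6.82428109, 590.889475  , 764.87555872]), 'attitude': array([-132.59629679,    1.23516988, -136.51037245])}
{'clock': 0.1, 'joint_pos': array([-6.86923020e+01,  1.51642875e+01,  9.19731793e+01,  3.79198078e-04,
        7.29773923e+01, -2.11384967e+00]), 'joint_velocities': array([ 0.02974751, -0.10396641, -0.20760012, -0.03276158,  0.03699695,
       -0.00727606]), 'effort': array([ 6.82121463e-04, -5.03619289e+01, -3.58069861e+01,  7.31053180e-02,
        2.33327108e-02, -3.88378396e-05]), 'eef_pos': array([ 268.05361737, -618.71860819,  202.42145744]), 'orientation': array([-92.29460819,  89.88514038, 111.12682813]), 'wrist_force': array([-0.24713353,  0.65465095,  0.30373739]), 'ft_torque': array([-0.00541624, -0.04150424, -0.02030623]), 'width': 1.0012632056055155} 18.700000000000003
```

View pics/top0.png

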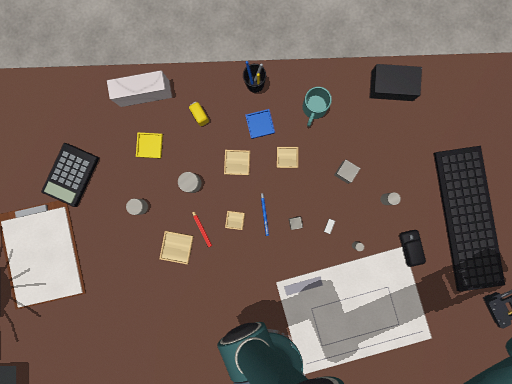

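View pics/side0.png

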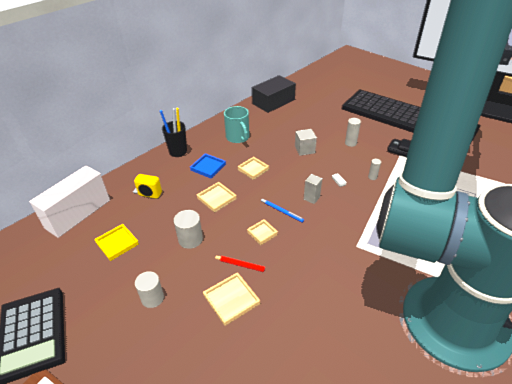

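Cores (top image): 62 mm at (190,182), 50 mm at (137,207), 38 mm at (393,199), 26 mm at (360,247). The offcuts are the square tops at (348,171) and (296,223). Wooden trays from smallest to largest: (235,220), (288,157), (237,162), (176,247). The blue and yellow trays are decoys. I'll enlarge to confirm and measure.

```bash
cat > h.py <<'E'
import numpy as np, cv2
from scipy.spatial.transform import Rotation as Ro
from plant import *
P={n:camera_params(n) for n in("top","side")}
def cam(n):
    p=P[n]; R=Ro.from_euler('xyz',p['attitude'],degrees=True).as_matrix()
    f=192/np.tan(np.radians(p['vfov']/2)); return R,np.array(p['origin']),f,p['cx'],p['cy']
def proj(n,X):
    R,o,f,cx,cy=cam(n); c=(np.atleast_2d(X)-o)@R
    return np.c_[cx+f*c[:,0]/c[:,2],cy+f*c[:,1]/c[:,2]]
def unproj(n,uv,z):
    R,o,f,cx,cy=cam(n); uv=np.atleast_2d(uv)
    d=np.c_[(uv[:,0]-cx)/f,(uv[:,1]-cy)/f,np.ones(len(uv))]@R.T
    return o+d*((z-o[2])/d[:,2])[:,None]
E
python3 - <<'E'
from h import *
A=dict(c62=(190,182,75),c50=(137,207,65),c38=(393,199,85),c26=(360,247,60),os=(296,223,70),ot=(348,171,60),t46=(235,220,14),t58=(288,157,14),t70=(237,162,14),t82=(176,247,14))
S=dict(c62=(188,218,75),c50=(149,279,65),c38=(353,124,85),c26=(376,161,60),os=(314,180,70),ot=(306,134,60),t46=(263,231,14),t58=(254,167,14),t70=(217,196,14),t82=(232,297,14))
for k in A: print(k,unproj("top",A[k][:2],A[k][2])[0].round(),unproj("side",S[k][:2],S[k][2])[0].round())
im=cv2.imread("pics/top0.png")
c=cv2.resize(im[130:280,110:420],None,fx=2.55,fy=2.55,interpolation=cv2.INTER_CUBIC); cv2.imwrite("pics/crop1.png",c)
E
```

```text
c62 [583. 223.  75.] [580. 227.  75.]
c50 [512. 389.  65.] [510. 393.  65.]
c38 [ 515. -385.   85.] [ 506. -368.   85.]
c26 [ 373. -287.   60.] [ 371. -284.   60.]
os [451. -95.  70.] [444. -92.  70.]
ot [ 605. -259.   60.] [ 602. -259.   60.]
t46 [463.  94.  14.] [456.  96.  14.]
t58 [658. -80.  14.] [650. -74.  14.]
t70 [647.  83.  14.] [638.  87.  14.]
t82 [383. 282.  14.] [375. 283.  14.]
```

View pics/crop1.png

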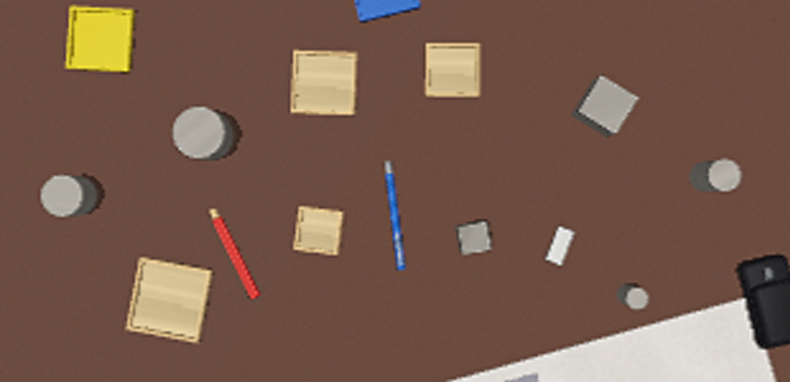

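The crop confirms four round cores (thickness ordering clear), two square offcuts (left alone), and four wooden trays of increasing size. Next, subpixel measurement.

```bash
cat > seg.py <<'E'
from h import *
def big(im,box,k=6):
    x0,y0,x1,y1=box
    return cv2.resize(im[y0:y1,x0:x1],None,fx=k,fy=k,interpolation=cv2.INTER_CUBIC)
def topix(c,box,k=6): return (c.reshape(-1,2)+.5)/k-.5+np.array(box[:2])
def biggest(m):
    cs,_=cv2.findContours(m,cv2.RETR_EXTERNAL,cv2.CHAIN_APPROX_NONE); return max(cs,key=cv2.contourArea)
def tray(im,n,uv,r=22):
    b=(uv[0]-r,uv[1]-r,uv[0]+r,uv[1]+r); g=big(im,b).astype(float)
    m=((g[:,:,1]>115)&(g[:,:,2]>g[:,:,0]+15)).astype(np.uint8)*255
    W=unproj(n,topix(biggest(m),b),14)[:,:2].astype(np.float32); return cv2.minAreaRect(W)
def core(im,n,uv,z,r=17,t=None):
    b=(uv[0]-r,uv[1]-r,uv[0]+r,uv[1]+r); g=cv2.cvtColor(big(im,b),cv2.COLOR_BGR2GRAY)
    th=t or 120
    W=unproj(n,topix(biggest((g>th).astype(np.uint8)*255),b),z)[:,:2].astype(np.float32)
    return cv2.minAreaRect(W),cv2.fitEllipse(W)
E
python3 - <<'E'
from seg import *
im=cv2.imread("pics/top0.png"); sd=cv2.imread("pics/side0.png")
for k,u,s in(("t46",(235,220),(263,231)),("t58",(288,157),(254,167)),("t70",(237,162),(217,196)),("t82",(176,247),(232,297))):
    for n,i,p,r in(("top",im,u,22),("side",sd,s,34)):
        a=tray(i,n,p,r); print(k,n,np.round(a[0],1),np.round(a[1],1),round(a[2],1))
for k,u,z in(("c62",(190,182),75),("c50",(137,207),65),("c38",(393,199),85),("c26",(360,247),60),("os",(296,223),70),("ot",(348,171),60)):
    a,e=core(im,"top",u,z,14 if z==60 and u[0]==360 else 17)
    print(k,np.round(a[0],1),np.round(a[1],1),round(a[2]),np.round(e[0],1),np.round(e[1],1))
b=[big(sd,(x-25,y-25,x+25,y+25),5) for x,y in((188,228),(149,289),(353,130),(376,168),(313,188),(306,142))]
cv2.imwrite("pics/crop2.png",np.vstack([np.hstack(b[:3]),np.hstack(b[3:])]))
E
```

```text
t46 top [463.1  96.1] [57.1 56.4] 81.4
t46 side [465.6  89.8] [177.9 231.6] 42.5
t58 top [658.8 -76.6] [68.4 67.8] 87.7
t58 side [567.1 -40. ] [117.4 132.5] 40.0
t70 top [647.5  84.7] [81.5 80.4] 86.7
t70 side [537.  104.8] [169.4  85.2] 89.6
t82 top [382.3 283.5] [93.2 92.8] 78.0
t82 side [385.4 281.9] [159.  171.4] 42.8
c62 [584.9 231. ] [61.5 61.4] 89 [585.  231.5] [61.2 61.4]
c50 [514.1 399.2] [49.6 49.5] 44 [514.  399.3] [49.5 50. ]
c38 [ 517.3 -387.2] [37.6 37.9] 88 [ 517.4 -387.1] [37.3 37.7]
c26 [ 341.4 -294.4] [63.5 18. ] 89 [ 339.2 -309.7] [15.3 78.6]
os [450.2 -93.7] [34.8 35.1] 11 [450.5 -93.8] [37.8 39. ]
ot [ 606.1 -259.7] [53.6 53. ] 56 [ 606.3 -259.8] [60.6 61.5]
```

View pics/crop2.png

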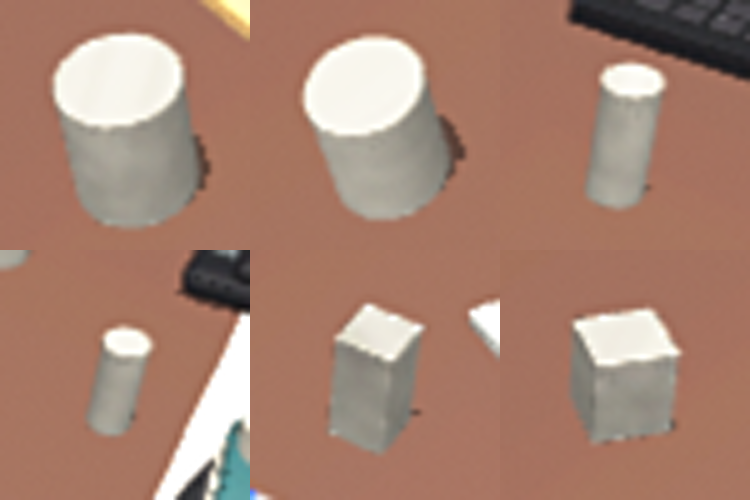

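Run:
```python
from seg import *
im=cv2.imread("pics/top0.png"); sd=cv2.imread("pics/side0.png")
for t in (110,120,130):
  a,e=core(im,"top",(361,247),60,7,t); print("c26",t,np.round(a[0],1),np.round(a[1],1),np.round(e[0],1),np.round(e[1],1))
for k,u,z,r in(("c62",(188,218),75,22),("c50",(149,279),65,20),("c38",(353,122),85,9),("c26",(376,162),60,7),("os",(314,180),70,14),("ot",(306,134),60,15)):
    a,e=core(sd,"side",u,z,r,205)
    print(k,np.round(a[0],1),np.round(a[1],1),round(a[2]),np.round(e[0],1),np.round(e[1],1))
import seg
def tray2(i,n,uv,r):
    b=(uv[0]-r,uv[1]-r,uv[0]+r,uv[1]+r); g=big(i,b).astype(float)
    m=((g[:,:,1]>g[:,:,2]*.78)&(g[:,:,2]>150)).astype(np.uint8)*255
    return cv2.minAreaRect(unproj(n,topix(biggest(m),b),14)[:,:2].astype(np.float32))
for k,s in(("t46",(263,231)),("t58",(254,167)),("t70",(217,196)),("t82",(232,297))):
    a=tray2(sd,"side",s,31 if k!="t58" and k!="t46" else 20); print(k,np.round(a[0],1),np.round(a[1],1),round(a[2],1))
```

```text
c26 110 [ 374. -285.] [27.2 25.6] [ 374.  -285.1] [25.9 26.8]
c26 120 [ 374. -285.] [26.2 24.6] [ 374.1 -285.1] [25.3 25.9]
c26 130 [ 373.9 -284.9] [25. 25.] [ 374.2 -285. ] [24.8 25. ]
c62 [581.9 231.1] [60.3 61.5] 52 [582.  231.3] [60.7 61.2]
c50 [511.2 399.1] [49.2 49.1] 43 [511.1 399.1] [48.9 49.5]
c38 [ 514.2 -386. ] [37.3 37.2] 59 [ 514.3 -385.9] [36.3 37.8]
c26 [ 371.4 -284.7] [24.9 24.5] 42 [ 371.1 -284.3] [24.8 25.3]
os [447.9 -93.8] [34.2 34.2] 8 [447.8 -93.9] [37.3 40.4]
ot [ 602.8 -258.8] [52.5 54.1] 57 [ 602.4 -258.6] [57.8 61.6]
t46 [457.4  98.8] [62.9 65.5] 81.0
t58 [651.1 -71.4] [79.8 81.4] 88.3
t70 [639.5  87.7] [87.1 92.9] 86.2
t82 [377.  284.6] [94.8 99.1] 78.0
```

```bash
cat > go.py <<'E'
import sys
from h import *
s=read_state(); R=Ro.from_euler('xyz',s['orientation'],degrees=True).as_matrix()
t=np.array([float(a) for a in sys.argv[1:4]])
print("pos",s['eef_pos'].round(1),"tool shift",(R.T@(t-s['eef_pos'])).round(1),"t",s['clock'],"w",s['width'],"j",s['joint_pos'].round(0))
if len(sys.argv)>4: print(R.round(3))
E
python3 go.py 372.7 -284.8 120 1
```

```text
pos [ 268.1 -618.7  202.4] tool shift [  83.  -264.6 -228.7] t 0.1 w 1.0012632056055155 j [-69.  15.  92.   0.  73.  -2.]
[[-0.001  0.397 -0.918]
 [ 0.002 -0.918 -0.397]
 [-1.    -0.002 -0.   ]]
```

>>> play_rows:
  targets: "0 0 0 0.136; 0 0 0 0.136; 0 0 0 0.136; 0 -30 -20 0; 0 -40 -15 0; 0 -40 -10 0; 0 0 0 0"
  claw: -1
  grip_force: 25

```text
clock: 0.8
eef_pos: [313.9, -504.5, 202.5]
orientation: [-78.7, 89.8, 101.6]
wrist_force: [-0.2, 0.4, -0.0]
width: 1.004
```

```bash
python3 go.py 372.7 -284.8 120 1
```

```text
pos [ 313.9 -504.5  202.5] tool shift [  83.4 -219.1  -59.7] t 0.8 w 1.0036044177255092 j [-61.   7. 102.   0.  72.  29.]
[[-0.001  0.004 -1.   ]
 [ 0.004 -1.    -0.004]
 [-1.    -0.004  0.001]]
```

>>> play_rows:
  targets: "5 -30 -8 0; 10 -35 -9 0; 10 -35 -9 0; 10 -35 -9 0; 10 -35 -9 0; 10 -30 -9 0; 10 -19 -7 0; 0 0 0 0; 0 0 0 0"

```text
clock: 1.7
eef_pos: [373.1, -290.7, 138.6]
orientation: [49.4, 90.0, -130.4]
wrist_force: [0.2, -0.6, -0.1]
width: 1.002
```

```bash
python3 go.py 372.7 -284.8 20;python3 - <<'E'
from h import *
a=get_image("side");b=get_image("top")
cv2.imwrite("pics/a1.png",np.hstack([cv2.resize(a[100:220,310:440],None,fx=3,fy=3),cv2.resize(b[190:310,300:430],None,fx=3,fy=3)])[:,:,::-1])
s=read_state()
print(proj("side",s['eef_pos']),proj("top",s['eef_pos']))
E
```

```text
pos [ 373.1 -290.7  138.6] tool shift [118.6  -6.    0.3] t 1.7 w 1.0021981903442452 j [-41.  -4. 120.  -0.  64.  49.]
[[382.08054378 136.2746817 ]] [[367.81816989 249.26735293]]
```

View pics/a1.png

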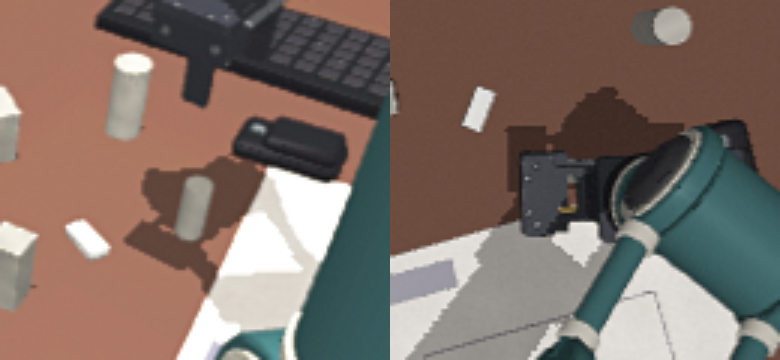

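The side view shows one open finger at about (200,85) in the crop, above the 26 mm core at (195,205). Clearance looks fine, so I'll descend.

>>> play_rows:
  targets: "15 -3 0 0; 20 -3 0 0; 20 0 0 0; 20 0 0 0; 18 0 0 0; 14 0 0 0; 8 0 0 0; 3 0 0 0; 0 0 0 0; 0 0 0 0"

```text
clock: 2.8
eef_pos: [373.6, -285.1, 21.4]
orientation: [139.2, 89.9, -40.8]
wrist_force: [0.4, 0.1, 1.0]
width: 0.999
```

>>> play_rows:
  targets: "0 0 0 0;0 0 0 0;0 0 0 0;0 0 0 0;0 0 0 0;0 0 0 0;0 0 0 0;0 0 0 0;0 0 0 0;0 0 0 0"
  claw: 1
  grip_force: 20

```text
clock: 3.8
eef_pos: [373.0, -284.3, 20.6]
orientation: [-38.8, 90.0, 141.2]
wrist_force: [-0.2, -0.7, 0.0]
width: 0.275
```

>>> play_rows:
  targets: "-3 0 0 0; -8 0 0 0; -15 0 0 0; -20 0 0 0; -25 0 0 0; -25 0 0 0; -15 0 0 0; -8 0 0 0; 0 0 0 0"

```text
clock: 4.7
eef_pos: [373.9, -285.0, 141.2]
orientation: [139.9, 89.8, -40.1]
wrist_force: [0.5, -0.9, -0.5]
width: 0.275
```

```bash
python3 go.py 461.6 96.2 80;python3 - <<'E'
from h import *
a=get_image("side")
cv2.imwrite("pics/a2.png",cv2.resize(a[60:260,250:450],None,fx=3,fy=3)[:,:,::-1])
E
```

```text
pos [ 373.9 -285.   141.2] tool shift [  60.7 -381.2  -87.9] t 4.7 w 0.27543191558438046 j [-40.  -5. 120.   0.  64.  50.]
```

View pics/a2.png

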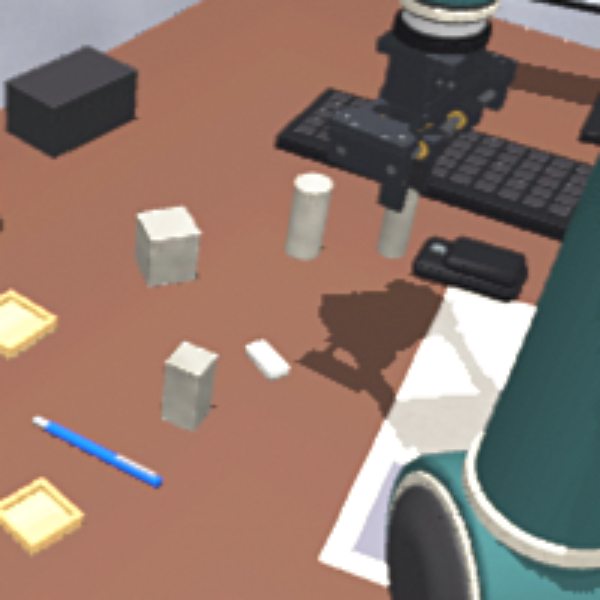

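The core is lifted, visible below the fingers at crop (395,230). Next is the transport to tray_46.

>>> play_rows:
  targets: "0 -15 -3 0; 0 -30 -7 0; 0 -42 -10 0; 0 -46 -11 0; 0 -46 -11 0; 0 -46 -11 0; 0 -46 -11 0; 0 -44 -10 0; 0 -36 -8 0; 0 -20 -4 0"

```text
clock: 5.75
eef_pos: [457.4, 90.3, 138.2]
orientation: [-14.1, 89.8, 166.1]
wrist_force: [1.1, -0.7, -1.1]
width: 0.277
```

>>> play_rows:
  targets: "0 -10 -2 0; 0 0 0 0; 10 0 0 0; 20 0 0 0; 20 0 0 0; 10 0 0 0; 0 0 0 0; 0 0 0 0; 0 0 0 0"

```text
clock: 6.65
eef_pos: [461.7, 96.6, 80.6]
orientation: [-171.9, 89.9, 8.1]
wrist_force: [0.2, -0.4, -1.3]
width: 0.28
```

```bash
python3 go.py 461.6 96.2 26;python3 - <<'E'
from h import *
a=get_image("side");b=get_image("top")
cv2.imwrite("pics/a3.png",np.hstack([cv2.resize(a[150:280,200:330],None,fx=3,fy=3),cv2.resize(b[160:290,170:300],None,fx=3,fy=3)])[:,:,::-1])
E
```

```text
pos [461.7  96.6  80.6] tool shift [54.6  0.4  0.1] t 6.65 w 0.28010472578371026 j [  9.  -1. 123.  -0.  57.  99.]
```

View pics/a3.png

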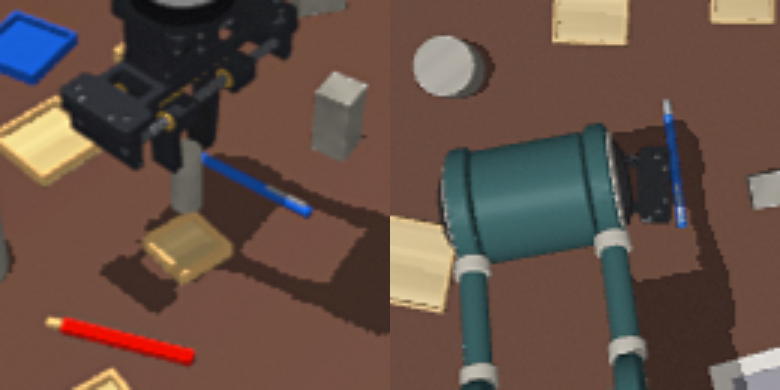

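The side crop shows the core at (187,190) hanging above tray_46 at (187,248). Lowering.

>>> play_rows:
  targets: "8 0 0 0; 14 0 0 0; 14 0 0 0; 8 0 0 0; 4 0 0 0; 2 0 0 0; 2 0 0 0; 1 0 0 0; 0 0 0 0; 0 0 0 0"

```text
clock: 7.75
eef_pos: [461.1, 96.8, 27.0]
orientation: [-169.0, 90.0, 11.0]
wrist_force: [-0.2, -0.6, -1.5]
width: 0.276
```

>>> play_rows:
  targets: "1 0 0 0; 0 0 0 0; 0 0 0 0"

```text
clock: 8.05
eef_pos: [460.8, 96.8, 25.7]
orientation: [-149.8, 90.0, 30.2]
wrist_force: [-0.1, 0.5, -0.3]
width: 0.277
```

>>> play_rows:
  targets: "0.5 0 0 0; 0 0 0 0; 0 0 0 0"

```text
clock: 8.35
eef_pos: [461.2, 96.8, 25.5]
orientation: [-175.3, 90.0, 4.7]
wrist_force: [-1.0, -0.5, 3.6]
width: 0.279
```

Contact with the floor (+3.6 N). Releasing slowly and rising.

>>> play_rows:
  targets: "0 0 0 0; 0 0 0 0; 0 0 0 0; 0 0 0 0; 0 0 0 0; 0 0 0 0; 0 0 0 0"
  claw: -1

```text
clock: 9.05
eef_pos: [460.7, 96.8, 25.1]
orientation: [-1.5, 90.0, 178.5]
wrist_force: [-0.7, 0.3, 0.4]
width: 0.891
```

>>> play_rows:
  targets: "-5 0 0 0; -15 0 0 0; -25 0 0 0; -35 0 0 0; -35 0 0 0; -20 0 0 0; 0 0 0 0"

```text
clock: 9.75
eef_pos: [463.7, 97.2, 164.3]
orientation: [-171.2, 89.5, 8.9]
wrist_force: [0.6, 0.6, 0.5]
width: 0.999
```

```bash
python3 go.py 515.8 -386.5 150;python3 - <<'E'
from h import *
a=get_image("side")
cv2.imwrite("pics/a4.png",cv2.resize(a[150:280,200:330],None,fx=4,fy=4)[:,:,::-1])
E
```

```text
pos [463.7  97.2 164.3] tool shift [ 14.1 483.8 -51.6] t 9.75 w 0.9993281002935921 j [  9.  -6. 119.   0.  67.  99.]
```

View pics/a4.png

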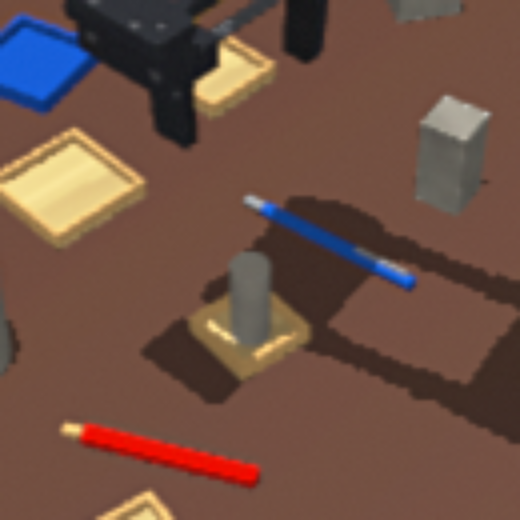

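The 26 mm core stands upright in the middle of tray_46 (crop (250,300)). Next, core_38.

>>> play_rows:
  targets: "0 20 -2 0; 0 40 -4 0; 0 48 -5 0; 0 48 -5 0; 0 48 -5 0; 0 48 -5 0; 0 48 -5 0; 0 48 -6 0; 0 48 -6 0; 0 40 -6 0"

```text
clock: 10.8
eef_pos: [508.6, -340.9, 157.3]
orientation: [-33.4, 89.8, 146.5]
wrist_force: [1.2, -0.4, 0.0]
width: 1.0
```

>>> play_rows:
  targets: "0 30 -3 0; 4 17 -1 0; 5 0 0 0; 5 0 0 0; 0 0 0 0; 0 0 0 0"

```text
clock: 11.4
eef_pos: [514.0, -384.4, 145.7]
orientation: [-50.5, 89.9, 129.6]
wrist_force: [-0.2, 0.1, -0.3]
width: 1.002
```

```bash
python3 go.py 515.8 -386.5 25
```

```text
pos [ 514.  -384.4  145.7] tool shift [120.7   2.2  -1.9] t 11.4 w 1.001872371301043 j [-39.  14. 100.   0.  67.  51.]
```

>>> play_rows:
  targets: "12 2 -1.5 0; 20 0 0 0; 25 0 0 0; 22 0 0 0; 18 0 0 0; 13 0 0 0; 7 0 0 0; 3 0 0 0; 0 0 0 0; 0 0 0 0"

```text
clock: 12.4
eef_pos: [516.3, -388.7, 27.1]
orientation: [141.0, 89.9, -39.0]
wrist_force: [-0.2, 0.1, -1.1]
width: 0.998
```

>>> play_rows:
  targets: "0 0 0 0;0 0 0 0;0 0 0 0;0 0 0 0;0 0 0 0;0 0 0 0;0 0 0 0;0 0 0 0"
  claw: 1
  grip_force: 30

```text
clock: 13.2
eef_pos: [515.6, -388.0, 26.0]
orientation: [-66.5, 90.0, 113.6]
wrist_force: [0.3, 0.7, 0.0]
width: 0.425
```

>>> play_rows:
  targets: "-3 0 0 0; -8 0 0 0; -15 0 0 0; -20 0 0 0; -25 0 0 0; -25 0 0 0; -16 0 0 0; -8 0 0 0; 0 0 0 0; 0 0 0 0"

```text
clock: 14.2
eef_pos: [515.1, -387.7, 145.2]
orientation: [-39.6, 89.9, 140.5]
wrist_force: [0.5, 0.2, -3.1]
width: 0.42
```

```bash
python3 go.py 657.2 -76.5 80;python3 - <<'E'
from h import *
a=get_image("side")
cv2.imwrite("pics/a5.png",cv2.resize(a[60:260,250:450],None,fx=2,fy=2)[:,:,::-1])
E
```

```text
pos [ 515.1 -387.7  145.2] tool shift [  65.3 -311.1 -142.4] t 14.2 w 0.42046073294994746 j [-39.  14.  99.   0.  67.  51.]
```

View pics/a5.png

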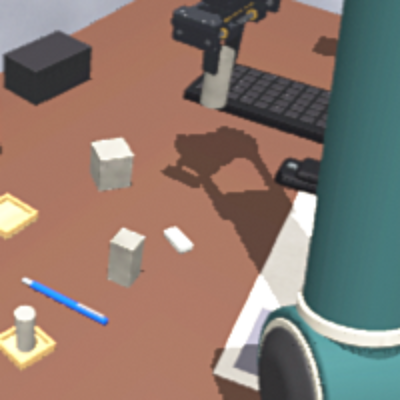

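core_38 is held, at crop (215,85). Transporting to tray_58.

>>> play_rows:
  targets: "0 -15 -7 0; 0 -30 -14 0; 0 -38 -17 0; 0 -40 -18 0; 0 -40 -18 0; 0 -40 -18 0; 0 -38 -18 0; 0 -34 -16 0; 0 -22 -10 0; 0 -14 -6 0"

```text
clock: 15.25
eef_pos: [657.3, -73.7, 144.7]
orientation: [-27.5, 89.9, 152.7]
wrist_force: [-0.6, -0.6, -3.2]
width: 0.423
```

>>> play_rows:
  targets: "0 0 0 0; 0 0 0 0; 10 0 0 0; 20 0 0 0; 22 0 0 0; 12 0 0 0; 0 0 0 0; 0 0 0 0; 0 0 0 0"

```text
clock: 16.15
eef_pos: [658.4, -77.6, 83.5]
orientation: [170.9, 89.9, -9.1]
wrist_force: [0.0, -0.0, -2.6]
width: 0.419
```

```bash
python3 go.py 657.2 -76.5 31;python3 - <<'E'
from h import *
a=get_image("side");b=get_image("top")
cv2.imwrite("pics/a6.png",np.hstack([cv2.resize(a[90:220,190:320],None,fx=3,fy=3),cv2.resize(b[100:230,220:350],None,fx=3,fy=3)])[:,:,::-1])
E
```

```text
pos [658.4 -77.6  83.5] tool shift [52.5 -1.1  1.3] t 16.15 w 0.4188588119672616 j [ -9.  19. 100.  -0.  61.  81.]
```

View pics/a6.png

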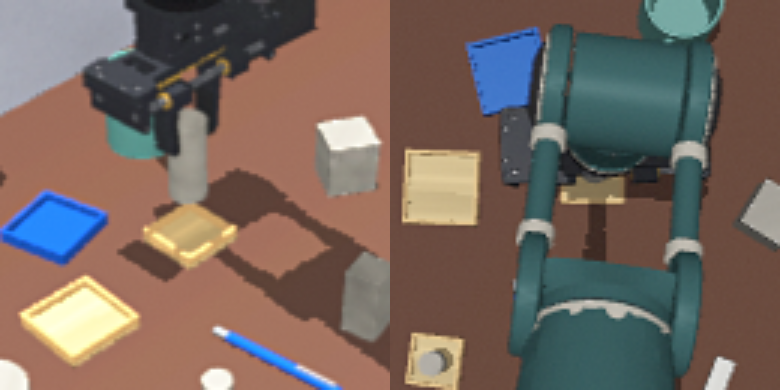

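The side crop shows core_38 at (188,180), above tray_58 at (190,235). Lowering.

>>> play_rows:
  targets: "8 -1 1 0; 14 0 0 0; 12 0 0 0; 8 0 0 0; 4 0 0 0; 2 0 0 0; 2 0 0 0; 1 0 0 0; 0 0 0 0; 0 0 0 0"

```text
clock: 17.25
eef_pos: [656.7, -76.1, 31.6]
orientation: [172.5, 90.0, -7.5]
wrist_force: [0.4, -0.3, -3.5]
width: 0.422
```

>>> play_rows:
  targets: "1 0 0 0; 0 0 0 0; 0 0 0 0"

```text
clock: 17.55
eef_pos: [657.1, -76.1, 31.1]
orientation: [174.5, 89.9, -5.4]
wrist_force: [-1.2, 0.5, 1.7]
width: 0.421
```

Contact (−3.5 → +1.7 N). Releasing.

>>> play_rows:
  targets: "0 0 0 0; 0 0 0 0; 0 0 0 0; 0 0 0 0; 0 0 0 0; 0 0 0 0; 0 0 0 0"
  claw: -1

```text
clock: 18.25
eef_pos: [656.3, -76.1, 30.0]
orientation: [-1.1, 90.0, 178.9]
wrist_force: [0.7, -0.0, 0.1]
width: 0.994
```

>>> play_rows:
  targets: "-5 0 0 0; -15 0 0 0; -25 0 0 0; -35 0 0 0; -35 0 0 0; -15 0 0 0; 0 0 0 0; 0 0 0 0"

```text
clock: 19.05
eef_pos: [655.9, -76.0, 159.6]
orientation: [-9.6, 90.0, 170.4]
wrist_force: [0.6, -0.1, -0.0]
width: 1.0
```

```bash
python3 go.py 512.6 399.2 150;python3 - <<'E'
from h import *
a=get_image("side")
cv2.imwrite("pics/a7.png",cv2.resize(a[90:220,190:320],None,fx=4,fy=4)[:,:,::-1])
E
```

```text
pos [655.9 -76.  159.6] tool shift [   9.7 -475.3  142.9] t 19.05 w 0.9999903707652339 j [-9. 15. 96.  0. 68. 81.]
```

View pics/a7.png

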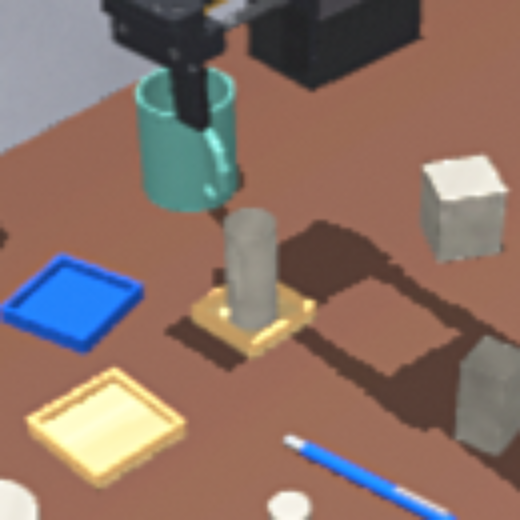

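core_38 stands upright in tray_58 (crop (250,270)). Next, core_50.

>>> play_rows:
  targets: "0 -20 6 0; 0 -40 12 0; 0 -46 14 0; 0 -46 14 0; 0 -46 14 0; 0 -46 14 0; 0 -46 14 0; 0 -46 14 0; 0 -46 14 0; 0 -40 12 0"

```text
clock: 20.1
eef_pos: [524.6, 348.2, 157.9]
orientation: [19.5, 89.8, -160.4]
wrist_force: [0.2, 0.5, -0.2]
width: 1.003
```

>>> play_rows:
  targets: "0 -30 9 0; 4 -20 5 0; 6 -3 1 0; 0 0 0 0; 0 0 0 0; 0 0 0 0"

```text
clock: 20.7
eef_pos: [513.6, 397.3, 149.9]
orientation: [69.5, 90.0, -110.6]
wrist_force: [0.0, 0.2, 1.0]
width: 1.005
```

```bash
python3 go.py 512.6 399.2 21
```

```text
pos [513.6 397.3 149.9] tool shift [128.9  -2.    1. ] t 20.7 w 1.0048256512091989 j [ 36.  15.  98.  -0.  67. 126.]
```

>>> play_rows:
  targets: "12 -2 1 0; 20 0 0 0; 25 0 0 0; 25 0 0 0; 20 0 0 0; 14 0 0 0; 8 0 0 0; 4 0 0 0; 0 0 0 0; 0 0 0 0"

```text
clock: 21.7
eef_pos: [512.8, 401.3, 23.2]
orientation: [-144.2, 89.9, 35.9]
wrist_force: [1.1, 0.1, -0.0]
width: 0.999
```

>>> play_rows:
  targets: "0 0 0 0;0 0 0 0;0 0 0 0;0 0 0 0;0 0 0 0;0 0 0 0;0 0 0 0"
  claw: 1
  grip_force: 35

```text
clock: 22.4
eef_pos: [512.0, 400.4, 22.2]
orientation: [85.2, 90.0, -94.8]
wrist_force: [0.7, -2.7, 2.2]
width: 0.556
```

>>> play_rows:
  targets: "-3 0 0 0; -8 0 0 0; -15 0 0 0; -20 0 0 0; -25 0 0 0; -25 0 0 0; -20 0 0 0; -10 0 0 0; 0 0 0 0; 0 0 0 0"

```text
clock: 23.4
eef_pos: [511.6, 400.6, 147.7]
orientation: [28.7, 90.0, -151.3]
wrist_force: [-0.4, 0.0, -3.2]
width: 0.553
```

```bash
python3 go.py 646 84.8 80;python3 - <<'E'
from h import *
a=get_image("side")
cv2.imwrite("pics/a8.png",cv2.resize(a[150:350,80:280],None,fx=2,fy=2)[:,:,::-1])
E
```

```text
pos [511.6 400.6 147.7] tool shift [  67.7  315.9 -134.2] t 23.4 w 0.5529156782382713 j [ 36.  15.  99.   0.  67. 126.]
```

View pics/a8.png

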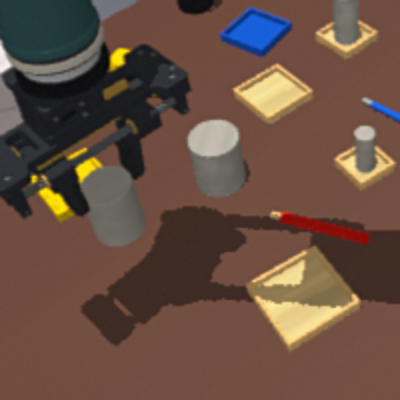

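core_50 is held, at crop (113,205). Transporting to tray_70, passing above core_62 with about 50 mm clearance.

>>> play_rows:
  targets: "0 15 -6 0; 0 30 -13 0; 0 38 -16 0; 0 40 -17 0; 0 40 -17 0; 0 40 -17 0; 0 40 -17 0; 0 35 -15 0; 0 24 -10 0; 0 14 -6 0"

```text
clock: 24.45
eef_pos: [646.0, 81.4, 146.6]
orientation: [24.5, 89.9, -155.6]
wrist_force: [-0.7, -0.1, -2.3]
width: 0.551
```

>>> play_rows:
  targets: "0 0 0 0; 0 0 0 0; 10 0 0 0; 20 0 0 0; 24 0 0 0; 13 0 0 0; 0 0 0 0; 0 0 0 0; 0 0 0 0"

```text
clock: 25.35
eef_pos: [647.4, 85.4, 82.5]
orientation: [-173.1, 89.9, 7.0]
wrist_force: [0.5, 0.2, -3.3]
width: 0.554
```

```bash
python3 go.py 646 84.8 27.2;python3 - <<'E'
from h import *
a=get_image("side");b=get_image("top")
cv2.imwrite("pics/a9.png",np.hstack([cv2.resize(a[110:240,150:280],None,fx=3,fy=3),cv2.resize(b[100:230,170:300],None,fx=3,fy=3)])[:,:,::-1])
E
```

```text
pos [647.4  85.4  82.5] tool shift [55.3  0.7  1.5] t 25.35 w 0.5539847628702819 j [  5.  18. 101.   0.  60.  95.]
```

View pics/a9.png

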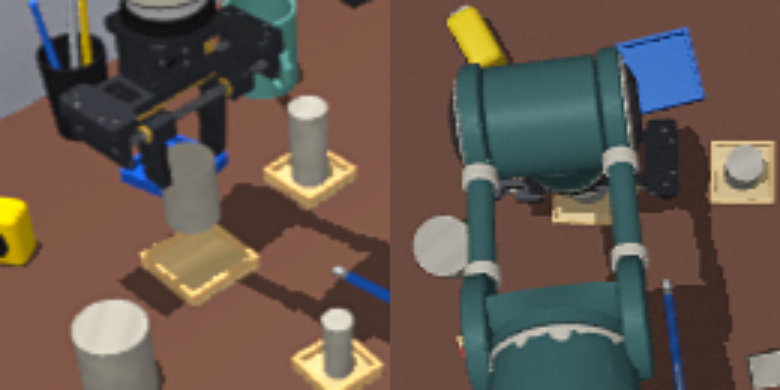

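The side crop shows core_50 at (190,190), above tray_70 at (200,262). Lowering.

>>> play_rows:
  targets: "8 0.5 1 0; 14 0 0 0; 14 0 0 0; 9 0 0 0; 4 0 0 0; 2 0 0 0; 2 0 0 0; 1 0 0 0; 0 0 0 0; 0 0 0 0"

```text
clock: 26.45
eef_pos: [645.6, 84.5, 27.6]
orientation: [-173.9, 90.0, 6.2]
wrist_force: [-0.2, 0.5, -3.6]
width: 0.553
```

>>> play_rows:
  targets: "0.7 0 0 0; 0 0 0 0; 0 0 0 0"

```text
clock: 26.75
eef_pos: [645.9, 84.5, 27.2]
orientation: [-175.6, 89.9, 4.4]
wrist_force: [-0.3, -1.1, 1.7]
width: 0.555
```

Contact. Releasing.

>>> play_rows:
  targets: "0 0 0 0; 0 0 0 0; 0 0 0 0; 0 0 0 0; 0 0 0 0; 0 0 0 0; 0 0 0 0"
  claw: -1

```text
clock: 27.45
eef_pos: [645.2, 84.5, 26.4]
orientation: [-11.4, 90.0, 168.7]
wrist_force: [0.6, -0.6, 0.5]
width: 1.002
```

>>> play_rows:
  targets: "-5 0 0 0; -15 0 0 0; -25 0 0 0; -35 0 0 0; -35 0 0 0; -15 0 0 0; 0 0 0 0; 0 0 0 0"

```text
clock: 28.25
eef_pos: [644.8, 84.4, 155.9]
orientation: [6.4, 90.0, -173.6]
wrist_force: [-1.1, 0.2, -0.7]
width: 0.997
```

```bash
python3 go.py 583.4 231.3 150;python3 - <<'E'
from seg import *
a=get_image("side")[:,:,::-1].copy()
cv2.imwrite("pics/a10.png",cv2.resize(a[110:260,130:280],None,fx=4,fy=4))
e=core(a,"side",(188,218),75,22,205); print(e)
E
```

```text
pos [644.8  84.4 155.9] tool shift [   5.9 -147.    61.3] t 28.25 w 0.9966976296262539 j [ 5. 14. 98. -0. 68. 95.]
(((586.730712890625, 234.4933624267578), (45.72254180908203, 57.664154052734375), 38.28042221069336), ((585.3366088867188, 234.086181640625), (45.391292572021484, 59.433837890625), 36.980316162109375))
```

View pics/a10.png

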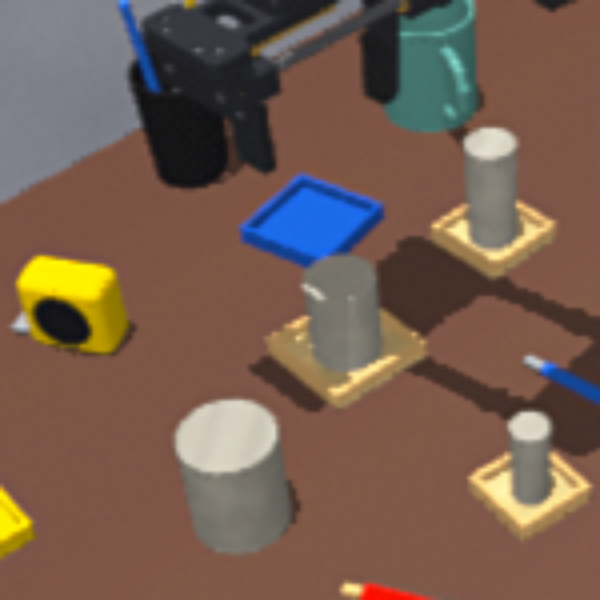

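core_50 is upright in tray_70. core_62 has not moved (the numeric fit there was off only because of shading). On to core_62.

>>> play_rows:
  targets: "0 -12 5 0; 0 -25 10 0; 0 -32 14 0; 0 -32 14 0; 2 -25 10 0; 3 -14 6 0; 0 -7 2 0; 0 0 0 0; 0 0 0 0; 0 0 0 0"

```text
clock: 29.3
eef_pos: [584.7, 230.4, 151.4]
orientation: [117.2, 90.0, -62.9]
wrist_force: [-0.8, 0.7, -0.5]
width: 1.002
```

```bash
python3 go.py 583.4 231.3 24
```

```text
pos [584.7 230.4 151.4] tool shift [127.4  -1.    1.3] t 29.3 w 1.0015719104665803 j [ 19.  12. 101.  -0.  67. 109.]
```

>>> play_rows:
  targets: "12 -1 1 0; 18 0 0 0; 18 0 0 0; 12 0 0 0; 6 0 0 0; 0 0 0 0; 0 0 0 0"

```text
clock: 30.0
eef_pos: [583.6, 232.4, 85.8]
orientation: [-160.3, 90.0, 19.7]
wrist_force: [-0.6, -1.0, 0.3]
width: 0.997
```

```bash
python3 go.py 583.4 231.3 24;python3 - <<'E'
from seg import *
a=get_image("side")[:,:,::-1].copy()
cv2.imwrite("pics/a11.png",cv2.resize(a[140:270,120:250],None,fx=4,fy=4))
E
```

```text
pos [583.6 232.4  85.8] tool shift [61.8  1.1  0.3] t 30.0 w 0.9972275007370736 j [ 19.  16. 104.   0.  60. 109.]
```

View pics/a11.png

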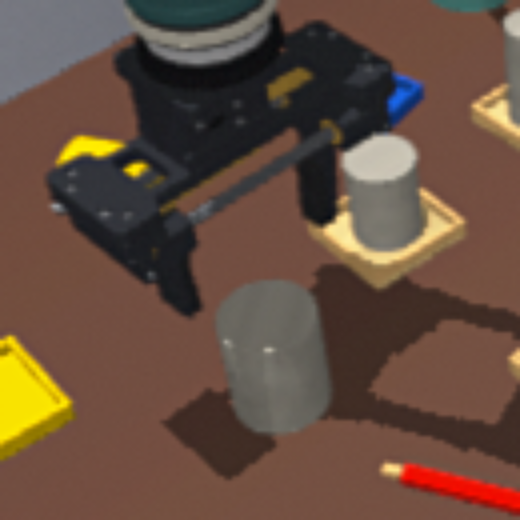

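The fingers at (185,290) and (318,200) in the crop straddle core_62, and no obstacles are near. Descending.

>>> play_rows:
  targets: "8 1 0 0; 14 0 0 0; 14 0 0 0; 12 0 0 0; 7 0 0 0; 4 0 0 0; 2 0 0 0; 0 0 0 0; 0 0 0 0"

```text
clock: 30.95
eef_pos: [583.7, 231.6, 25.0]
orientation: [-159.9, 89.9, 20.1]
wrist_force: [0.5, 0.4, 0.3]
width: 1.003
```

>>> play_rows:
  targets: "0 0 0 0;0 0 0 0;0 0 0 0;0 0 0 0;0 0 0 0;0 0 0 0;0 0 0 0"
  claw: 1
  grip_force: 45

```text
clock: 31.65
eef_pos: [583.3, 231.5, 24.7]
orientation: [-146.4, 90.0, 33.7]
wrist_force: [-0.4, 0.6, 2.4]
width: 0.693
```

>>> play_rows:
  targets: "-3 0 0 0; -8 0 0 0; -15 0 0 0; -20 0 0 0; -25 0 0 0; -25 0 0 0; -20 0 0 0; -10 0 0 0; 0 0 0 0; 0 0 0 0"

```text
clock: 32.65
eef_pos: [582.5, 231.1, 149.8]
orientation: [20.1, 89.9, -159.8]
wrist_force: [-0.2, -0.3, -6.4]
width: 0.696
```

```bash
python3 go.py 380.8 283.6 80;python3 - <<'E'
from h import *
a=get_image("side")
cv2.imwrite("pics/a12.png",cv2.resize(a[150:350,80:280],None,fx=2,fy=2)[:,:,::-1])
E
```

```text
pos [582.5 231.1 149.8] tool shift [ 70.  -52.7 201.6] t 32.65 w 0.6956962158634931 j [ 19.  12. 101.  -0.  67. 109.]
```

View pics/a12.png

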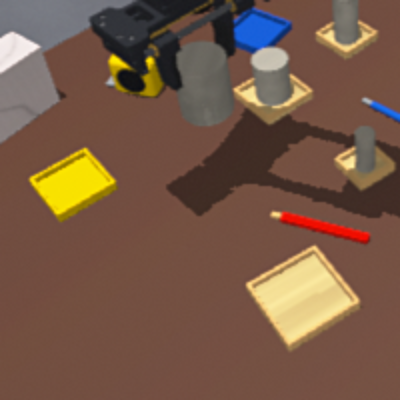

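core_62 is lifted. Transporting to tray_82.

>>> play_rows:
  targets: "0 -3 10 0; 0 -6 22 0; 0 -7 28 0; 0 -8 30 0; 0 -8 30 0; 0 -7 28 0; 0 -6 24 0; 0 -4 16 0; 0 -3 10 0; 0 -1 4 0"

```text
clock: 33.7
eef_pos: [380.2, 284.3, 150.1]
orientation: [47.9, 90.0, -132.0]
wrist_force: [-0.7, -0.6, -6.6]
width: 0.69
```

>>> play_rows:
  targets: "0 0 0 0; 0 0 0 0; 10 0 0 0; 20 0 0 0; 24 0 0 0; 13 0 0 0; 0 0 0 0; 0 0 0 0; 0 0 0 0"

```text
clock: 34.6
eef_pos: [382.3, 284.9, 84.6]
orientation: [-146.7, 89.9, 33.4]
wrist_force: [1.9, 0.6, -6.2]
width: 0.693
```

```bash
python3 go.py 380.8 283.6 29.7;python3 - <<'E'
from h import *
a=get_image("side");b=get_image("top")
cv2.imwrite("pics/a13.png",np.hstack([cv2.resize(a[200:330,165:295],None,fx=3,fy=3),cv2.resize(b[180:310,110:240],None,fx=3,fy=3)])[:,:,::-1])
E
```

```text
pos [382.3 284.9  84.6] tool shift [54.9  1.4  1.6] t 34.6 w 0.6929727056596227 j [ 34.  -0. 123.  -0.  58. 124.]
```

View pics/a13.png

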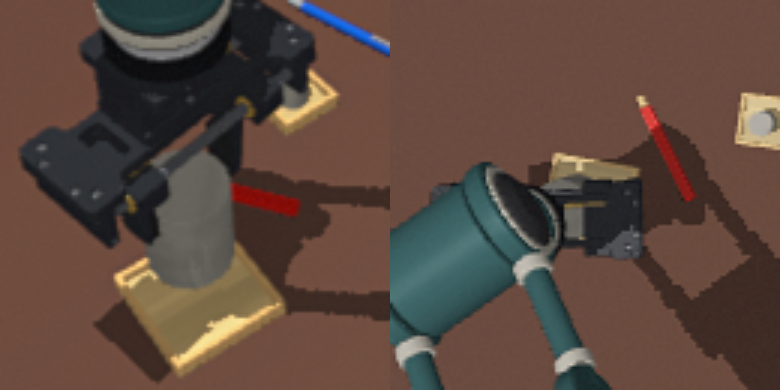

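The side crop shows core_62 at (195,230), above tray_82 at (200,310). Lowering.

>>> play_rows:
  targets: "8 1 1 0; 14 0 0 0; 13 0 0 0; 9 0 0 0; 4 0 0 0; 2 0 0 0; 2 0 0 0; 0 0 0 0; 0 0 0 0; 0 0 0 0"

```text
clock: 35.7
eef_pos: [380.5, 283.5, 31.9]
orientation: [-146.8, 89.9, 33.2]
wrist_force: [1.0, 0.2, -5.8]
width: 0.689
```

>>> play_rows:
  targets: "1 0 0 0; 0 0 0 0; 0 0 0 0"

```text
clock: 36.0
eef_pos: [380.1, 283.2, 30.5]
orientation: [-149.9, 90.0, 30.1]
wrist_force: [-0.0, 0.2, -6.7]
width: 0.694
```

>>> play_rows:
  targets: "0.7 0 0 0; 0 0 0 0; 0 0 0 0"

```text
clock: 36.3
eef_pos: [380.1, 283.2, 29.7]
orientation: [5.4, 90.0, -174.6]
wrist_force: [0.2, 0.8, -5.7]
width: 0.69
```

>>> play_rows:
  targets: "0.5 0 0 0; 0 0 0 0; 0 0 0 0"

```text
clock: 36.6
eef_pos: [380.1, 283.2, 29.7]
orientation: [106.1, 90.0, -73.9]
wrist_force: [-3.0, -1.7, 0.7]
width: 0.692
```

Contact. Releasing, then rising and moving clear.

>>> play_rows:
  targets: "0 0 0 0; 0 0 0 0; 0 0 0 0; 0 0 0 0; 0 0 0 0; 0 0 0 0; 0 0 0 0; 0 0 0 0"
  claw: -1

```text
clock: 37.4
eef_pos: [380.1, 283.2, 29.2]
orientation: [25.1, 90.0, -154.9]
wrist_force: [-0.2, -0.4, 0.6]
width: 1.0
```

>>> play_rows:
  targets: "-4 0 0 0; -10 0 0 0; -20 0 0 0; -35 0 0 0; -40 0 0 0; -40 0 0 0; -15 0 0 0; 0 0 0 0"

```text
clock: 38.2
eef_pos: [382.0, 284.5, 196.7]
orientation: [-146.3, 89.6, 33.7]
wrist_force: [0.0, -0.5, -0.4]
width: 1.0
```

>>> play_rows:
  targets: "0 20 -3 0; 0 40 0 0; 0 46 0 0; 0 46 0 0; 0 46 0 0; 0 46 0 0; 0 46 0 0; 0 46 0 0; 0 46 0 0; 0 46 0 0"

```text
clock: 39.2
eef_pos: [381.6, -146.0, 190.8]
orientation: [-28.0, 89.8, 152.0]
wrist_force: [0.7, 0.1, -0.3]
width: 0.995
```

>>> play_rows:
  targets: "0 30 0 0; 0 30 0 0; 0 20 0 0; 0 10 0 0; 0 0 0 0; 0 0 0 0; 0 0 0 0"

```text
clock: 39.9
eef_pos: [383.3, -233.6, 192.7]
orientation: [-53.7, 89.9, 126.5]
wrist_force: [0.5, 0.0, 0.4]
width: 1.002
```

Run:
```python
from h import *
a=get_image("side")[:,:,::-1];b=get_image("top")[:,:,::-1]
cv2.imwrite("pics/f1.png",cv2.resize(a[90:350,100:400],None,fx=2.3,fy=2.3)); cv2.imwrite("pics/f2.png",cv2.resize(b[120:290,110:420],None,fx=2.5,fy=2.5))
```

```text
(no output)
```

View pics/f1.png

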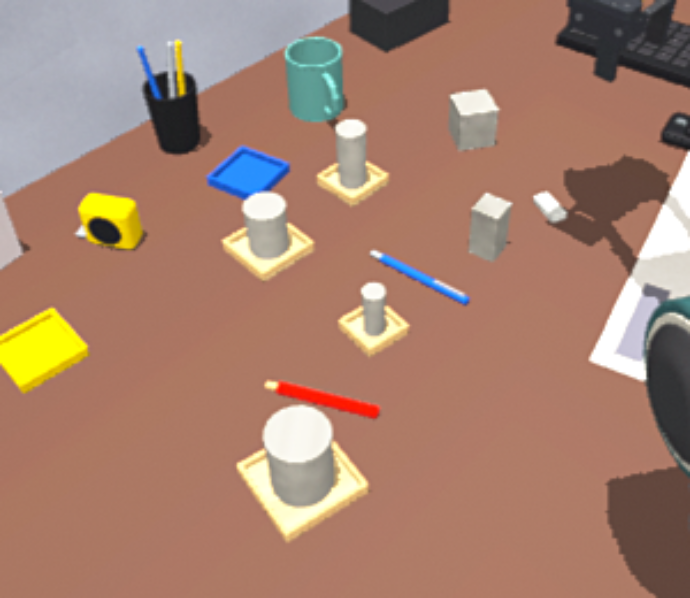

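View pics/f2.png

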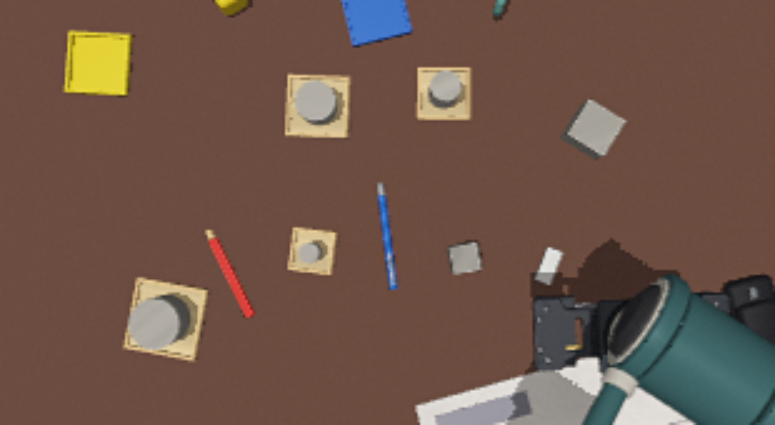

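All four cores stand upright in their trays. A quick numeric check of core_62 follows, since parallax makes it look off-centre in the top view.

Run:
```python
from seg import *
b=get_image("top")[:,:,::-1].copy()
for k,c,z,t in(("62",(380.8,283.6),80,(380.8,283.6)),("50",(646,84.8),70,0),("38",(657.2,-76.5),90,0),("26",(461.6,96.2),65,0)):
    p=proj("top",[c[0],c[1],z])[0].round().astype(int)
    bx=(p[0]-17,p[1]-17,p[0]+17,p[1]+17); g=big(b,bx); hsv=cv2.cvtColor(g,cv2.COLOR_BGR2HSV)
    m=((hsv[:,:,1]<30)&(hsv[:,:,2]>120)).astype(np.uint8)*255
    W=unproj("top",topix(biggest(m),bx),z)[:,:2].astype(np.float32); a=cv2.minAreaRect(W)
    print(k,np.round(a[0],1),np.round(a[1],1))
for k,u,z in(("os",(296,223),70),("ot",(348,171),60)): print(k,core(b,"top",u,z)[0])
```

```text
62 [382.2 282.4] [58.7 60.2]
50 [647.   82.8] [47.8 47.5]
38 [657.9 -75.4] [35.2 36. ]
26 [461.9  95. ] [22.8 24.2]
os ((450.2873840332031, -93.70442962646484), (34.841819763183594, 35.12321090698242), 10.977124214172363)
ot ((606.07080078125, -259.7049255371094), (53.645198822021484, 53.1092414855957), 56.467010498046875)
```

Every core is within about 2 mm of its tray centre and the offcuts are unmoved. Handing in.

```bash
python3 -c "
from plant import *
print(sign_off())"
```

```text
the job is handed in; nothing more can be done
None
```

All four drill cores are standing upright in their own trays. I placed them thinnest to thickest: 26 mm in tray_46, 38 mm in tray_58, 50 mm in tray_70 and 62 mm in tray_82. Each was lowered until the wrist force showed it on the floor, then released. The arm then moved clear, and I signed off at about 40 s.

- **Final checks:** The top camera put every core within about 2 mm of its tray centre. Both offcuts were within 0.1 mm of where they started, and neither camera picture showed anything toppled.
- **Disagreements:**
  - The two cameras differed by about 3 mm in x; I averaged them for the pick-ups and shifted the tray positions by half that.
  - The gripper's opening readings came out about 1–7 mm narrower than the core diameters.
  - One mid-run check of core_62 from the side camera was spoiled by shading. I judged from the picture that it had not moved, and the grasp confirmed it.

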